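# Unload the cam-locked bench clamp

## Task

Swing the clamp's cam lever all the way over to free the sliding jaw and pull that jaw fully back. Then move every finished housing from the clamp into the white tray, standing upright on its flange on the tray floor; when all are in, push the empty jaw fully closed again and swing the lever all the way back to lock it. Leave the die, the bush and the pusher standing behind the work alone.

Things in the scene. Friction and masses are not known exactly. Their poses are not given: they have to be found in the camera images.
- clamp: green clamp fixed to the bench, left or right of the tray, yaw varies. Origin on the bench; in clamp axes the base plate spans x -60 to 110, y -125 to 125 mm, its top (the bed) at z = 12. Fixed jaw along y at the far side: face x = 83, 27 thick, top z = 28. End stops: inner faces y = +-118, 7 thick, top z = 24. Sliding jaw: 226 long along y, top z = 27.5; closed it spans x 10 to 42
- jaw (a joint): sliding jaw, m: 0 closed, 0.030 fully back, growing towards clamp -x. Closed, its lip overhangs the housings' flanges by 4 mm, so none lifts out until it is back. About 3 N of friction, stays where left. While the lever is locked the cam nose behind it blocks it
- jaw_post (a point): centre of the top of the dark steel post that stands on the sliding jaw: 18 mm in diameter, standing from z = 27.5 to 69.5 mm above the bench; take it by this post
- lever (a joint): cam lever on a vertical pivot behind the jaw, rad: 0 locked (cam nose against the jaw's back, arm pointing to clamp +y), 1.6 fully free (arm pointing to clamp -x), turning anticlockwise seen from above; starts within 0.08 of locked. About 2 N at the knob, stays where left. Its nose pushes an open jaw home as it is swung back, so close the jaw first
- lever_grip (a point): centre of the top of the lever's black upright round knob, 20 mm in diameter, top 76.5 mm above the bench, free to be gripped down to the arm's top at z = 38.5 mm; 70 mm from the pivot
- lever_pivot (a point): point on the lever's vertical pivot axis, at clamp x = -35 mm, y = 0, z = 38.5 mm
- tray: white plastic tray fixed to the bench, 190 x 190 mm outside, 20 mm high, walls 5 mm, floor top 5 mm above the bench; origin at the centre of its underside
- housing1: finished chromed housing, loose, about 120 g: square flange foot 44 x 44 x 8 mm, round barrel 34 mm in diameter above it, 38 mm high overall; origin at the centre of its underside, z up along the barrel. Starts standing on the clamp bed near clamp x = 60 mm, between the jaws. Two to four of the four are there; the others are absent (None)
- housing2: finished chromed housing, loose, about 120 g: square flange foot 44 x 44 x 8 mm, round barrel 34 mm in diameter above it, 38 mm high overall; origin at the centre of its underside, z up along the barrel. Starts standing on the clamp bed near clamp x = 60 mm, between the jaws. Two to four of the four are there; the others are absent (None)
- housing3: finished chromed housing, loose, about 120 g: square flange foot 44 x 44 x 8 mm, round barrel 34 mm in diameter above it, 38 mm high overall; origin at the centre of its underside, z up along the barrel. Starts standing on the clamp bed near clamp x = 60 mm, between the jaws. Two to four of the four are there; the others are absent (None)
- housing4: finished chromed housing, loose, about 120 g: square flange foot 44 x 44 x 8 mm, round barrel 34 mm in diameter above it, 38 mm high overall; origin at the centre of its underside, z up along the barrel. Starts standing on the clamp bed near clamp x = 60 mm, between the jaws. Two to four of the four are there; the others are absent (None)
- die: dark steel pressing die, 60 mm in diameter, 42 mm high, loose bystander; origin at the centre of its underside
- bush: amber ring, 44 mm in diameter, 40 mm high, loose bystander; origin at the centre of its underside
- pusher: white nylon pusher, 40 mm in diameter, 45 mm high, loose bystander; origin at the centre of its underside
Mind the look-alikes: they are no part of the job. What is shaped like the housing2 but blue is not meant.

How it is judged:
On the way, in this order (a step that is already met when the one before it is completed fails the run):
1. the cam lever is swung over to free (value of joint lever above 1.35 rad), for 0.2 s.
2. the sliding jaw is pulled fully back (value of joint jaw above 0.026 m and value of joint lever above 1.35 rad), for 0.2 s.
3. all housings stand upright on the tray floor (x of housing1 in the frame of tray between -0.075 and 0.075 m and y of housing1 in the frame of tray between -0.075 and 0.075 m and z of housing1 in the frame of tray between 0 and 0.01 m and angle between each of housing1, housing2, housing3, housing4's own z axis and vertical below 0.15 rad and x of housing2 in the frame of tray between -0.075 and 0.075 m and y of housing2 in the frame of tray between -0.075 and 0.075 m and z of housing2 in the frame of tray between 0 and 0.01 m and x of housing3 in the frame of tray between -0.075 and 0.075 m and y of housing3 in the frame of tray between -0.075 and 0.075 m and z of housing3 in the frame of tray between 0 and 0.01 m and x of housing4 in the frame of tray between -0.075 and 0.075 m and y of housing4 in the frame of tray between -0.075 and 0.075 m and z of housing4 in the frame of tray between 0 and 0.01 m and linear speed of each of housing1, housing2, housing3, housing4 below 0.02 m/s and angular speed of each of housing1, housing2, housing3, housing4 below 0.2 rad/s), for 0.2 s.
At the end, for the whole second after the job is handed in: every housing present stands upright (within 0.15 rad) and at rest on the tray floor, its centre within 75 mm of the tray's centre along both tray axes; the jaw is closed to within 3 mm; the lever is within 0.12 rad of locked (all of step 3 and value of joint jaw below 0.003 m and value of joint lever below 0.12 rad); the robot touches nothing.
It fails at once if the die is moved more than 30 mm or knocked over (distance of die from where it was at the start of the episode above 0.03 m or angle between die's own z axis and vertical above 0.6 rad).
It fails at once if the bush is moved more than 30 mm or knocked over (distance of bush from where it was at the start of the episode above 0.03 m or angle between bush's own z axis and vertical above 0.6 rad).
It fails at once if the pusher is moved more than 30 mm or knocked over (distance of pusher from where it was at the start of the episode above 0.03 m or angle between pusher's own z axis and vertical above 0.6 rad).
Of housing1, housing2, housing3, housing4 only 2 to 4 are there at a start; the rules pass over those that are not, and their reading is None.
At some moment in a run one of housing1, housing2, housing3, housing4 may be knocked a few centimetres aside while the robot is not near it.
Once in a run the grip may slacken for a moment while it holds something.
It also fails if it takes over 210 s, if anything falls off the work surface, if the arm or the gripper's body presses on something with over 40 N, if the wrist force passes 120 N, or if a joint passes its speed limit or range.

## Robot

A 6-joint arm with a two-finger parallel gripper is mounted at the origin on the work surface. World frame = base frame: x ahead of the robot, y to its left, z up, the work surface at z = 0. Lengths are in m, angles in rad, forces in N, time in s.
With the tool pointing down it reaches from about 0.4 to 0.925 m from the base axis. Payload 12.5 kg.
Tool frame: the origin (TCP) lies midway between the tips of the shut fingers; the grasp point (between the pads) lies bot.tcp_to_grasp behind it (bot.tcp_to_grasp is the distance from the TCP to the grasp point, in m); z points along the fingers, y is the line along which they close (so a half turn about z gives the same grasp; the last joint's range is limited). The gripper opens to 95 mm and grips with 3 to 60 N. Pads are 20 mm wide; open, the fingers measure 119 mm over their backs; the gripper's body (75 mm by 180 mm) begins 59 mm behind the grasp point.
Start: joints at [-1.351, 0.491, 1.559, -0, 1.092, -0.106], TCP at [0.2, -0.592, 0.215] pointing down, gripper open.
Joint ranges: [-3.1, 3.1], [-0.84, 2.19], [0.05, 2.79], [-1.13, 4.28], [0.06, 2.93], [-2.69, 2.69]. Speed limits (rad/s): [2.22, 2.22, 2.79, 3.14, 3.14, 3.14].

## Interface

Orientations are given as a unit quaternion [w, x, y, z].
In Python, from bench import sensors, cams, bot gives the robot as it stands.
- The arm moves only by the shell command python3 -m crank 'ROWS' [FORCE]. ROWS is JSON, a list of rows, each a list of 7 numbers: the shift along the world's x, y, z in cm, then the turn, a rotation vector about the world's x, y, z in rad, then the closure, from -1 (fully open) to 1 (shut). A call has 1 to 12 rows; each row is the pose to reach, as a shift and turn from the pose commanded when the call began; what a row does not reach only later rows make up. A row lasts 1/8 s, in which the tool goes at most 62.5 mm and 10.7 degrees, less where a joint would pass 70% of its speed; a pose out of reach is approached as far as the arm can. A call with a gripper value outside its range is refused whole. The fingers move at their own pace and stop on an object; FORCE is the grip in N (left out, the last holds). Time passes only in rows, so rows that repeat a pose let the fingers close. It gives the time, the measured TCP pose, the force, the opening and the grip force at its end, in the units of the state.
- sensors.observe(): the state, without advancing time (a new reading comes with each control period).
- cams.get_image(name): name is "scene" or "top" or "wrist"; returns the picture (420x560x3 uint8, red, green, blue); there is no depth.
- cams.camera_info(name): a dict with "mtx" (3x3 intrinsics, pixels), "k1" (the pictures are not rectified: a ray, as slopes to the right and down, at radius r is drawn at 1 + k1 r^2 times it, then the intrinsics apply), "xyz" and "attitude" of the camera in the world; the wrist camera has in their place "hand_eye" (4x4, takes a point from camera to tool coordinates, whose origin is the TCP and whose axes are the flange's). Camera axes: x right, y up, looking along -z (the intrinsics and any distortion apply to the point x, -y, -z); pixel columns grow to the right and rows downward; lengths in m; the calibration is good to about 2 mm. A picture is of the moment at which its call begins: read the wrist's pose just before it. camera_info takes no time and is no camera call.
- bot.job_done(): hands the job in; it is judged then, once.
The state is a dict: "time": time; "joints": joint angles; "dq": joint speeds; "joint_efforts": joint torques, N m; "tcp_pos": TCP position; "orientation": TCP orientation; "wrist_force": force on the tool from outside, world axes, zero at the start; "wrist_torque": the same for the moment, N m; "width": finger opening in m; "gripper_force": force on a finger pad.
Only numpy, scipy, OpenCV 4.12 (cv2) and the standard library are available. Lean on these libraries where they do the work, as an engineer would, in place of code of your own. Each camera call takes 0.05 s, during which the arm holds its last target. There are 200 camera calls.

## Working session

There is one attempt and no reset: what is moved stays moved. The work goes in short steps, Python scripts to look and compute and a shell command to move; the robot and the scene stay as the last step left them, time stands still between calls to the robot, and variables do not carry over. Pictures are saved under pics/ and viewed, at most 14 in all, crops included, and the job is handed in when it is done.

```bash
ls; mkdir -p pics; python3 - <<'E'
from bench import sensors,cams,bot
import cv2
for n in ("scene","top"):
    cv2.imwrite(f"pics/{n}0.png",cv2.resize(cams.get_image(n)[:,:,::-1],(800,600),interpolation=cv2.INTER_CUBIC))
    print(n,cams.camera_info(n))
print(cams.camera_info("wrist"),bot.tcp_to_grasp,sensors.observe())
E
```

```text
pics
scene {'mtx': array([[397.87179471,   0.        , 276.93049622],
       [  0.        , 397.87179471, 207.12158166],
       [  0.        ,   0.        ,   1.        ]]), 'k1': -0.10689293549784981, 'xyz': array([1.02004433, 0.29039007, 0.51716082]), 'attitude': array([0.40306125, 0.19386856, 0.36922279, 0.81463559])}
top {'mtx': array([[382.17558888,   0.        , 286.58468732],
       [  0.        , 382.17558888, 214.20423245],
       [  0.        ,   0.        ,   1.        ]]), 'k1': -0.030165124605838433, 'xyz': array([ 0.4728821 , -0.01218925,  0.73637097]), 'attitude': array([ 0.70686898,  0.06506865, -0.07444513, -0.70040005])}
{'mtx': array([[319.53509604,   0.        , 281.52623118],
       [  0.        , 319.53509604, 205.65005475],
       [  0.        ,   0.        ,   1.        ]]), 'k1': -0.0393445097556658, 'hand_eye': array([[ 8.90148804e-04,  9.55714536e-01,  2.94293957e-01,
         8.30544884e-02],
       [ 9.99999553e-01, -7.56889212e-04, -5.66706789e-04,
        -2.92599461e-05],
       [-3.18861995e-04,  2.94294330e-01, -9.55714783e-01,
        -1.72830249e-01],
       [ 0.00000000e+00,  0.00000000e+00,  0.00000000e+00,
         1.00000000e+00]])} 0.0188 {'time': 0.1, 'joints': array([-1.35059115e+00,  4.91498297e-01,  1.55936479e+00,  1.35451905e-05,
        1.09171878e+00, -1.05563613e-01]), 'dq': array([-0.00171592, -0.00278957, -0.00336809, -0.00219638,  0.00067195,
       -0.00063766]), 'joint_efforts': array([ 2.29778918e-03, -6.13622403e+01, -2.58606023e+01,  6.94086682e-02,
        4.70200460e-02, -5.64760296e-05]), 'tcp_pos': array([ 0.20002382, -0.59190863,  0.21412897]), 'orientation': array([-4.94138376e-04,  9.86764027e-01,  1.62161989e-01, -2.23369803e-05]), 'wrist_force': array([ 0.77803068, -0.48592023,  0.42943821]), 'wrist_torque': array([-0.01534237,  0.0292431 ,  0.00622207]), 'gripper_force': 0.0, 'width': 0.09524375449357828}
```

View pics/top0.png

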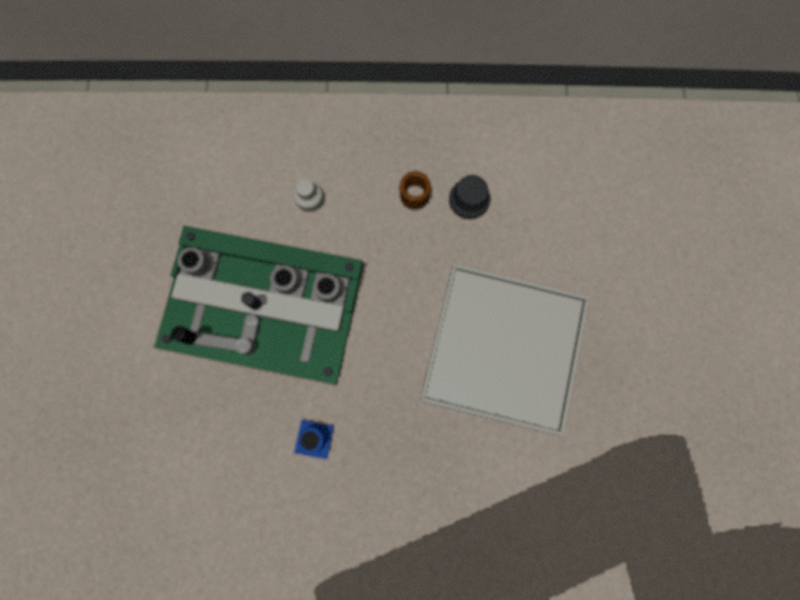

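View pics/scene0.png

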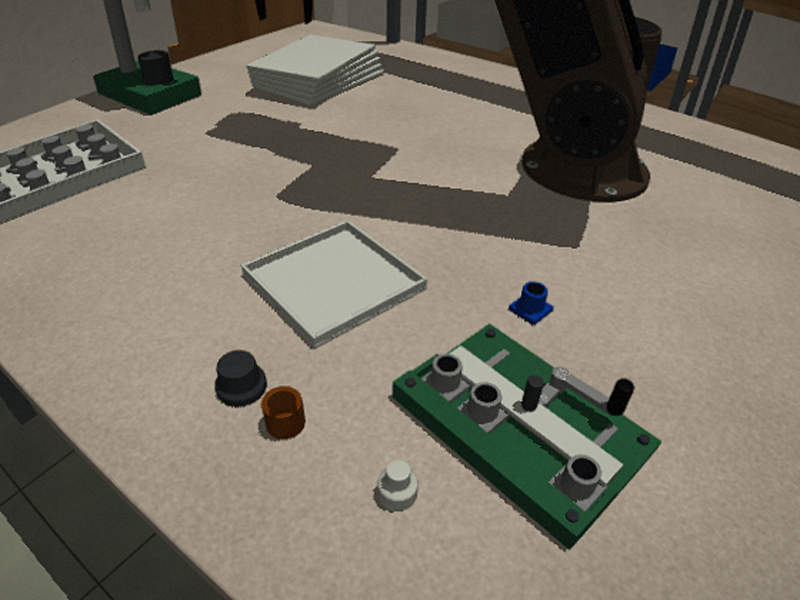

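The top view shows three chromed housings at about (192,261), (285,277) and (327,287). The blue look-alike is at (313,438) and is not meant. The post is at (250,299), the lever knob at (182,335), the pivot at (243,346) and the tray centre near (505,349). I'll confirm them in an enlarged crop.

```bash
cat > h.py <<'E'
import numpy as np,cv2
from scipy.spatial.transform import Rotation as R
from bench import sensors,cams,bot
def campose(n,s=None):
    i=cams.camera_info(n)
    if n=="wrist":
        s=s or sensors.observe(); w,x,y,z=s["orientation"]; T=R.from_quat([x,y,z,w]).as_matrix(); H=i["hand_eye"]
        return i,T@H[:3,:3],T@H[:3,3]+s["tcp_pos"]
    w,x,y,z=i["attitude"]; return i,R.from_quat([x,y,z,w]).as_matrix(),np.array(i["xyz"])
def ray(n,px,s=None):
    i,A,c=campose(n,s); k=i["k1"]
    u=cv2.undistortPoints(np.float64(px).reshape(-1,1,2),i["mtx"],np.array([k,0,0,0.]))[:,0]
    return (A@np.c_[u[:,0],-u[:,1],-np.ones(len(u))].T).T,c
def at(n,px,z,s=None):   # px in 560x420 -> world at height z
    d,c=ray(n,px,s); return c+d*((np.atleast_1d(z)-c[2])/d[:,2])[:,None]
def proj(n,P,s=None):
    i,A,c=campose(n,s); q=(np.atleast_2d(P)-c)@A; x=q[:,0]/-q[:,2]; y=q[:,1]/q[:,2]
    f=1+i["k1"]*(x*x+y*y); m=i["mtx"]; return np.c_[m[0,0]*x*f+m[0,2],m[1,1]*y*f+m[1,2]]
def crop(n,x0,y0,w,h,k,f):
    im=cams.get_image(n)[y0:y0+h,x0:x0+w,::-1]
    cv2.imwrite("pics/"+f,cv2.resize(im,None,fx=k,fy=k,interpolation=cv2.INTER_CUBIC))
E
python3 - <<'E'
from h import *
crop("top",105,155,155,115,5,"crop1.png")
a=np.array([(183,228),(362,262),(338,382),(156,347)])*.7
P=at("top",a,[.028,.028,.012,.012])
print(P.round(4))
C=np.array([(.11,.125),(.11,-.125),(-.06,-.125),(-.06,.125)])
def fit(C,P):
    c,p=C.mean(0),P.mean(0);H=(C-c).T@(P-p); th=np.arctan2(H[0,1]-H[1,0],H[0,0]+H[1,1])
    r=np.array([[np.cos(th),-np.sin(th)],[np.sin(th),np.cos(th)]]); t=p-r@c
    return th,t,P-(C@r.T+t)
print(fit(C,P[:,:2]))
t=np.array([(455,268),(586,298),(561,432),(423,401)])*.7
print(at("top",t,.02).round(4),at("top",t,.02).mean(0))
E
```

```text
[[0.7199 0.2882 0.028 ]
 [0.6744 0.0431 0.028 ]
 [0.515  0.0719 0.012 ]
 [0.5587 0.3162 0.012 ]]
(np.float64(-0.17855186480502855), array([0.59238708, 0.18428086]), array([[-2.97467886e-03,  4.37546104e-04],
       [-4.02602417e-03,  1.38150483e-03],
       [ 3.88903339e-03, -4.71168581e-05],
       [ 3.11166965e-03, -1.77193407e-03]]))
[[ 0.6697 -0.0827  0.02  ]
 [ 0.63   -0.26    0.02  ]
 [ 0.4528 -0.2179  0.02  ]
 [ 0.4911 -0.0398  0.02  ]] [ 0.56091051 -0.15009158  0.02      ]
```

View pics/crop1.png

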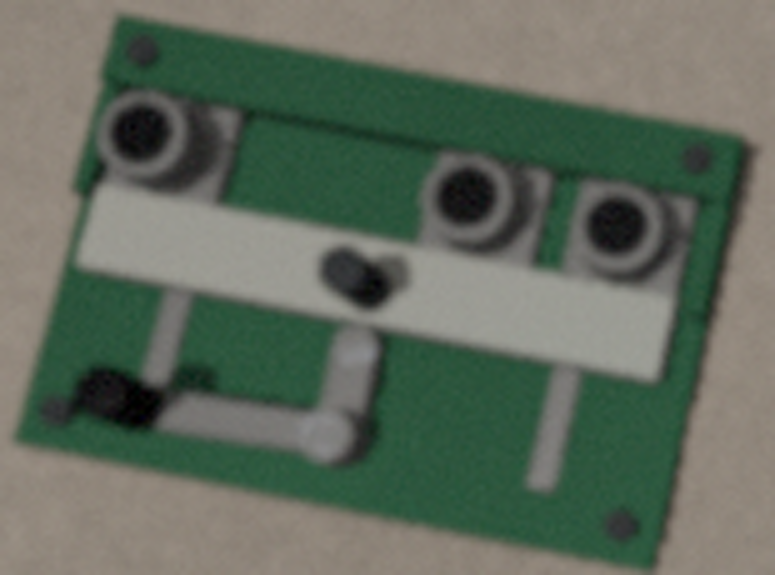

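The crop shows chromed housing mouths at (140,132), (467,195) and (615,225), with the post top at (345,268), knob top at (100,390) and pivot at (327,435). The blue part is out of frame. I'll refit and cross-check.

```bash
cat >> h.py <<'E'
def fit(C,P):
    c,p=C.mean(0),P.mean(0);H=(C-c).T@(P-p); th=np.arctan2(H[0,1]-H[1,0],H[0,0]+H[1,1])
    r=np.array([[np.cos(th),-np.sin(th)],[np.sin(th),np.cos(th)]]); t=p-r@c
    return th,t,P-(C@r.T+t)
E
python3 - <<'E'
from h import *
f=lambda a,n0=105,m0=155,k=5: np.array(a,float)/k+[n0,m0]-.4
px=f([(120,15),(745,138),(655,570),(18,440)])
P=at("top",px,[.028,.028,.0,.0]);
C=np.array([(.11,.125),(.11,-.125),(-.06,-.125),(-.06,.125)])
th,t,res=fit(C,P[:,:2]);print("top",th,t,res.round(4))
s=np.array([(489,325),(661,441),(570,548),(393,388)])*.7
Q=at("scene",s,[.012,.012,.0,.012]); C2=np.array([(-.06,-.125),(-.06,.125),(.11,.125),(.11,-.125)])
Q[2:]=at("scene",s[2:],[0,.028]);Q[2]=at("scene",[(570*.7,548*.7)],0)
print("scene",fit(C2,Q[:,:2]))
r=np.array([[np.cos(th),-np.sin(th)],[np.sin(th),np.cos(th)]])
q=f([(345,268),(100,390),(327,435),(140,132),(467,195),(615,225)])
W=at("top",q,[.0695,.0765,.0385,.05,.05,.05]); 
for n,w in zip("post knob pivot h1 h2 h3".split(),W): print(n,w.round(4),(r.T@(w[:2]-t)).round(4))
q=np.array([(536,380),(624,383),(447,361),(486,391),(584,465),(561,374)])*.7
W=at("scene",q,[.0695,.0765,.05,.05,.05,.0385])
for n,w in zip("post knob h3 h2 h1 pivot".split(),W): print("scene",n,w.round(4),(r.T@(w[:2]-t)).round(4))
q=np.array([(348,223),(427,284),(315,348),(242,268)])*.7
print(at("scene",q,.02).round(4),at("scene",q,.02).mean(0))
E
```

```text
top -0.19435141629828895 [0.59418052 0.18710656] [[-0.0023 -0.0009]
 [-0.0012 -0.0004]
 [ 0.0023 -0.0009]
 [ 0.0012  0.0023]]
scene (np.float64(-0.16860878740820598), array([0.59750343, 0.18649078]), array([[-0.00093906,  0.00212932],
       [ 0.00098914, -0.00134614],
       [-0.002506  , -0.0044021 ],
       [ 0.00245591,  0.00361892]]))
post [0.6152 0.1809 0.0695] [ 0.0219 -0.002 ]
knob [0.5694 0.2617 0.0765] [-0.0388  0.0684]
pivot [0.5592 0.1924 0.0385] [-0.0354 -0.0015]
h1 [0.6704 0.2666 0.05  ] [0.0594 0.0927]
h2 [0.6475 0.1433 0.05  ] [ 0.0608 -0.0327]
h3 [0.6367 0.0881 0.05  ] [ 0.0608 -0.0889]
scene post [0.6162 0.181  0.0695] [ 0.0228 -0.0017]
scene knob [0.5702 0.2591 0.0765] [-0.0375  0.066 ]
scene h3 [0.6344 0.0835 0.05  ] [ 0.0594 -0.0939]
scene h2 [0.6454 0.1403 0.05  ] [ 0.0593 -0.0361]
scene h1 [0.668  0.2628 0.05  ] [0.0578 0.0886]
scene pivot [0.5627 0.1924 0.0385] [-0.0319 -0.0009]
[[ 0.4578 -0.2138  0.02  ]
 [ 0.5056 -0.0301  0.02  ]
 [ 0.69   -0.0679  0.02  ]
 [ 0.6386 -0.2577  0.02  ]] [ 0.57299661 -0.14237693  0.02      ]
```

```bash
python3 -m crank '[[35,30,4,0,0,0.18,-1],[35,30,4,0,0,0.36,-1],[35,30,4,0,0,0.54,-1],[35,30,4,0,0,0.72,-1],[35,30,4,0,0,0.9,-1],[35,30,4,0,0,1.04,-1],[35,30,4,0,0,1.04,-1],[35,30,4,0,0,1.04,-1],[35,78,4,0,0,1.04,-1],[35,78,4,0,0,1.04,-1],[35,78,4,0,0,1.04,-1],[35,78,4,0,0,1.04,-1]]' && python3 -m crank '[[0,0,0,0,0,0,-1],[0,0,0,0,0,0,-1],[0,0,0,0,0,0,-1]]'
```

```text
time: 1.65
tcp_pos: [0.5497, -0.0402, 0.2546]
orientation: [-0.0, 0.776, 0.631, 0.0]
wrist_force: [1.6, 0.2, -0.7]
width: 0.0953
gripper_force: 0.0
time: 2.02
tcp_pos: [0.5501, -0.0434, 0.2545]
orientation: [-0.0, 0.776, 0.63, -0.0]
wrist_force: [0.5, 0.1, -0.1]
width: 0.0953
gripper_force: 0.0
```

```bash
python3 -m crank '[[4,9,5,0,0,0,-1],[4,18,5,0,0,0,-1],[4,18,5,0,0,0,-1],[4,18,5,0,0,0,-1],[4,18,5,0,0,0,-1],[4,18,5,0,0,0,-1]]' && python3 - <<'E'
from h import *
s=sensors.observe(); im=cams.get_image("wrist"); print(s["tcp_pos"],s["orientation"].tolist())
cv2.imwrite("pics/w1.png",cv2.resize(im[:,:,::-1],(800,600),interpolation=cv2.INTER_CUBIC))
th=-.19;r=np.array([[np.cos(th),-np.sin(th)],[np.sin(th),np.cos(th)]]);t=np.array([.5945,.187])
for n,c,z in [("post",(.026,0),.0695),("knob",(-.035,.07),.0765),("pivot",(-.035,0),.0385),("h1",(.06,.092),.05),("h2",(.06,-.034),.05),("h3",(.06,-.091),.05),("cFL",(.11,.125),.028),("cFR",(.11,-.125),.028),("cNR",(-.06,-.125),.012),("cNL",(-.06,.125),.012)]:
    print(n,(proj("wrist",[*(r@c+t),z],s)/.7).round(0))
E
```

```text
time: 2.78
tcp_pos: [0.5901, 0.1361, 0.3043]
orientation: [-0.0, 0.776, 0.63, -0.0]
wrist_force: [0.9, -0.4, 0.8]
width: 0.0957
gripper_force: 0.0
[0.59014355 0.13608615 0.30431912] [-4.3577715220066867e-05, 0.7763801173150037, 0.630264859437021, -0.0003442350298707277]
post [[425. 192.]]
knob [[351. 107.]]
pivot [[359. 190.]]
h1 [[463.  81.]]
h2 [[461. 226.]]
h3 [[460. 285.]]
cFL [[517.  45.]]
cFR [[504. 310.]]
cNR [[343. 307.]]
cNL [[329.  51.]]
```

View pics/w1.png

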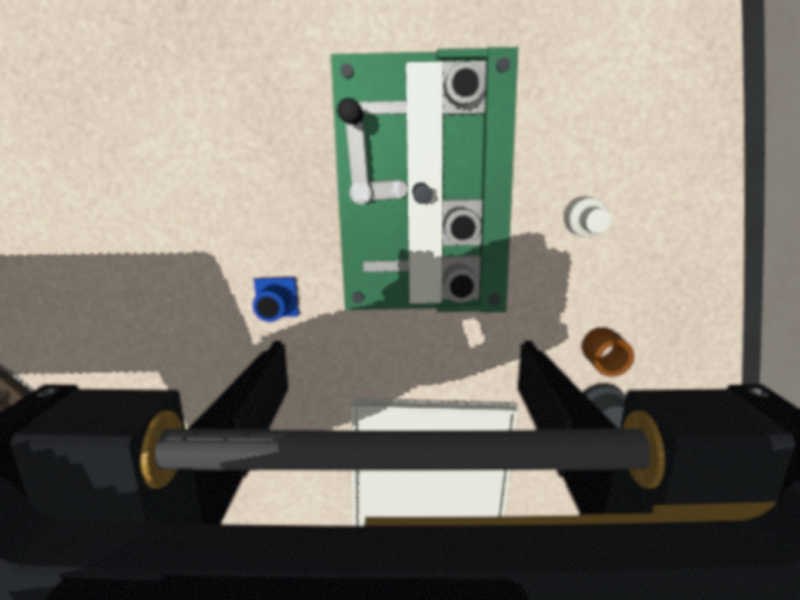

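The wrist view matches predictions to about 3 px: knob (349,108), post (421,190), pivot (360,190), housings (465,81), (462,226) and (461,285). The blue part at (275,298) gets left alone. Next, the knob.

```bash
python3 -m crank '[[-1,6,-6,0,0,0,-1],[-1.9,12.5,-10,0,0,0,-1],[-1.9,12.5,-16,0,0,0,-0.4],[-1.9,12.5,-20,0,0,0,-0.4],[-1.9,12.5,-23,0,0,0,-0.4],[-1.9,12.5,-25.9,0,0,0,-0.4],[-1.9,12.5,-25.9,0,0,0,-0.4],[-1.9,12.5,-25.9,0,0,0,-0.4],[-1.9,12.5,-25.9,0,0,0,1],[-1.9,12.5,-25.9,0,0,0,1],[-1.9,12.5,-25.9,0,0,0,1],[-1.9,12.5,-25.9,0,0,0,1]]' 15; python3 -m crank '[[0,0,0,0,0,0,1],[0,0,0,0,0,0,1]]'
```

```text
time: 4.32
tcp_pos: [0.5711, 0.2629, 0.0459]
orientation: [0.0, 0.776, 0.631, 0.0]
wrist_force: [-0.3, 0.2, 0.6]
width: 0.0319
gripper_force: 0.0
time: 4.58
tcp_pos: [0.5711, 0.2629, 0.0456]
orientation: [0.0, 0.776, 0.631, 0.0]
wrist_force: [1.0, -0.5, 0.4]
width: 0.0198
gripper_force: 15.0
```

```bash
python3 -m crank '[[-0.7,0.05,0,0,0,0,1],[-1.4,0.1,0,0,0,0,1],[-2.1,0,0,0,0,0,1],[-2.8,-0.1,0,0,0,0,1],[-4.1,-0.6,0,0,0,0,1],[-5.3,-1.3,0,0,0,0,1],[-6.3,-2.2,0,0,0,0,1],[-6.8,-2.8,0,0,0,0,1],[-7.15,-3.4,0,0,0,0,1],[-7.5,-4,0,0,0,0,1],[-7.75,-4.6,0,0,0,0,1],[-7.75,-4.6,0,0,0,0,1]]' ; python3 -m crank '[[-0.15,-0.6,0,0,0,0,1],[-0.25,-1,0,0,0,0,1],[-0.25,-1,0,0,0,0,1]]'
```

```text
time: 6.08
tcp_pos: [0.495, 0.2169, 0.0463]
orientation: [0.001, 0.776, 0.631, 0.002]
wrist_force: [5.6, -1.8, 3.6]
width: 0.0198
gripper_force: 15.0
time: 6.45
tcp_pos: [0.4932, 0.2082, 0.0465]
orientation: [0.001, 0.776, 0.631, 0.003]
wrist_force: [7.2, 11.1, 1.0]
width: 0.0195
gripper_force: 15.0
```

```bash
python3 -m crank '[[0,0,0,0,0,0,0],[0,0,0,0,0,0,0],[0,0,2,0,0,0,0],[0,0,6,0,0,0,0.2],[4,-1,6,0,0,0,0.2],[8,-2,6,0,0,0,0.2],[12.6,-2.5,6,0,0,0,0.2],[12.6,-2.5,6,0,0,0,0.2],[12.6,-2.5,6,0,0,0,0.2]]'; python3 - <<'E'
from h import *
s=sensors.observe(); crop("wrist",210,20,160,120,4,"w2.png")
th=-.19;r=np.array([[np.cos(th),-np.sin(th)],[np.sin(th),np.cos(th)]]);t=np.array([.5945,.187])
print((r@[.026,0]+t))
for n,c,z in [("post",(.026,0),.0695),("knob",(-.105,0),.0765),("pivot",(-.035,0),.0385)]:
    print(n,((proj("wrist",[*(r@c+t),z],s)-[210,20])*4).round(0))
E
```

```text
time: 7.58
tcp_pos: [0.6161, 0.1817, 0.105]
orientation: [-0.0, 0.776, 0.631, -0.001]
wrist_force: [-0.1, 0.1, 0.1]
width: 0.0376
gripper_force: 0.0
[0.62003211 0.18208967]
post [[310. 840.]]
knob [[-450.  863.]]
pivot [[ -0. 786.]]
```

View pics/w2.png

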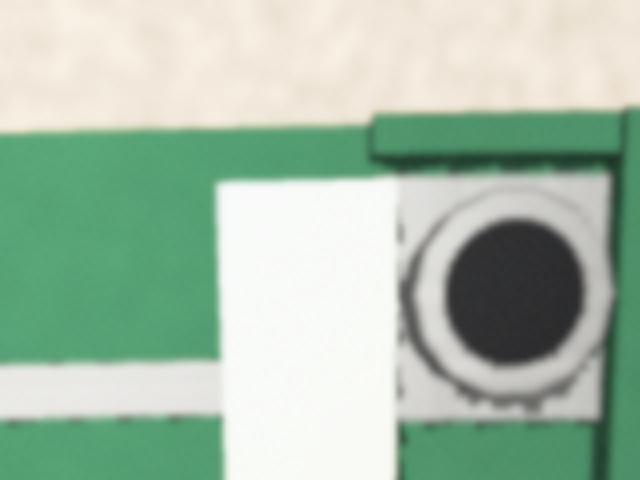

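The crop showed only housing 1 (mouth at (513,293)) and the jaw corner. The post was below the frame. There is 10 mm of clearance on each side, so I'm descending on the post.

```bash
python3 -m crank '[[0,0,-3,0,0,0,0.2],[0,0,-5,0,0,0,0.2],[0,0,-6.2,0,0,0,0.2],[0,0,-6.2,0,0,0,0.2],[0,0,-6.2,0,0,0,1],[0,0,-6.2,0,0,0,1],[0,0,-6.2,0,0,0,1]]' 20; python3 -m crank '[[-0.4,0.1,0,0,0,0,1],[-0.8,0.15,0,0,0,0,1],[-1.2,0.23,0,0,0,0,1],[-1.6,0.3,0,0,0,0,1],[-2,0.38,0,0,0,0,1],[-2.4,0.46,0,0,0,0,1],[-2.8,0.54,0,0,0,0,1],[-3.1,0.6,0,0,0,0,1],[-3.1,0.6,0,0,0,0,1],[-3.1,0.6,0,0,0,0,1]]'
```

```text
time: 8.5
tcp_pos: [0.6173, 0.1819, 0.0443]
orientation: [0.0, 0.776, 0.631, 0.0]
wrist_force: [-1.0, 0.2, 2.8]
width: 0.0174
gripper_force: 20.0
time: 9.75
tcp_pos: [0.5878, 0.1876, 0.0443]
orientation: [0.001, 0.776, 0.631, 0.002]
wrist_force: [9.0, -4.5, 1.5]
width: 0.0175
gripper_force: 20.0
```

```bash
python3 -m crank '[[0,0,0,0,0,0,0],[0,0,0,0,0,0,0],[0,0,3,0,0,0,-0.2],[0,0,8,0,0,0,-0.2],[1,-2,13,0,0,0,-0.2],[2,-4,19,0,0,0,-0.2],[3,-6,21,0,0,0,-0.2],[3,-6,21,0,0,0,-0.2],[3,-6,21,0,0,0,-0.2]]'; python3 - <<'E'
from h import *
s=dict(tcp_pos=np.array([.6161,.1817,.105]),orientation=[0,.776,.631,-.001])
print("h1 old",at("wrist",[(210+513/4,20+293/4)],.05,s))
s=sensors.observe(); im=cams.get_image("wrist"); print(s["tcp_pos"],s["orientation"].tolist())
cv2.imwrite("pics/w3.png",cv2.resize(im[:260,180:420,::-1],None,fx=2.3,fy=2.3,interpolation=cv2.INTER_CUBIC))
E
```

```text
time: 10.88
tcp_pos: [0.6151, 0.1283, 0.2522]
orientation: [-0.001, 0.776, 0.631, -0.001]
wrist_force: [0.8, -0.4, -1.1]
width: 0.0573
gripper_force: 0.0
h1 old [[0.67213427 0.26462514 0.05      ]]
[0.61509795 0.12834346 0.25219696] [-0.0007711761459326791, 0.7757181892641873, 0.631078259165738, -0.0009627774322267488]
```

View pics/w3.png

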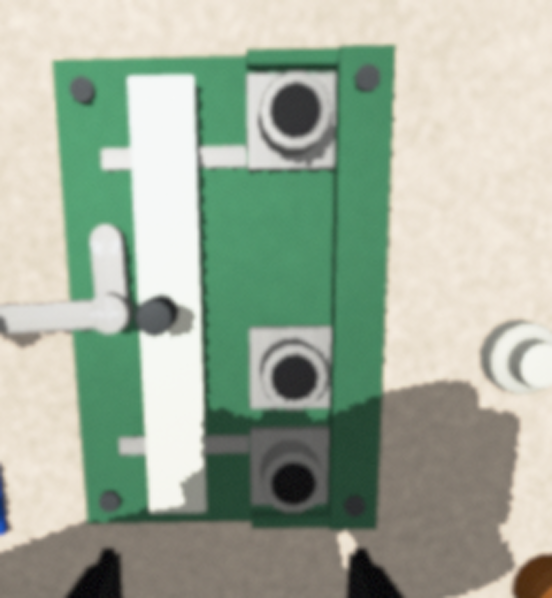

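Jaw is back and lever free. The three housings remain, with mouths at (296,110), (295,377) and (293,483).

```bash
python3 - <<'E'
from h import *
s=sensors.observe()
s["tcp_pos"]=np.array([0.61509795,0.12834346,0.25219696])
q=np.array([(296,110),(295,377),(293,483)])/2.3+[180,0]
W=at("wrist",q,.05,s); print(W.round(4), np.linalg.norm(np.diff(W,axis=0),axis=1))
E
```

```text
[[0.6722 0.2648 0.05  ]
 [0.649  0.141  0.05  ]
 [0.6378 0.0849 0.05  ]] [0.12594564 0.05720784]
```

```bash
python3 -m crank '[[2.2,-4.2,-6,0,0,0,-0.2],[2.2,-4.2,-12,0,0,0,-0.2],[2.2,-4.2,-17,0,0,0,-0.2],[2.2,-4.2,-20,0,0,0,-0.2],[2.2,-4.2,-21.9,0,0,0,-0.2],[2.2,-4.2,-21.9,0,0,0,-0.2],[2.2,-4.2,-21.9,0,0,0,-0.2],[2.2,-4.2,-21.9,0,0,0,1],[2.2,-4.2,-21.9,0,0,0,1],[2.2,-4.2,-21.9,0,0,0,1],[2.2,-4.2,-21.9,0,0,0,1]]' 30; python3 -m crank '[[0,0,1,0,0,0,1],[0,0,4,0,0,0,1],[0,0,7,0,0,0,1],[0,0,10,0,0,0,1],[0,0,10,0,0,0,1]]'
```

```text
time: 12.3
tcp_pos: [0.6382, 0.0859, 0.0352]
orientation: [0.0, 0.776, 0.631, 0.0]
wrist_force: [-1.3, -0.4, 4.0]
width: 0.0335
gripper_force: 30.0
time: 12.92
tcp_pos: [0.6389, 0.0859, 0.1369]
orientation: [0.001, 0.776, 0.631, 0.002]
wrist_force: [0.4, 0.2, -1.4]
width: 0.0331
gripper_force: 30.0
```

```bash
python3 - <<'E'
from h import *
im=cv2.resize(cv2.imread("pics/top0.png"),(560,420),interpolation=cv2.INTER_AREA)[180:310,290:415]
h=cv2.cvtColor(im,cv2.COLOR_BGR2HSV); m=((h[...,1]<35)&(h[...,2]>120)).astype(np.uint8)
cs=max(cv2.findContours(m,0,2)[0],key=cv2.contourArea)
b=cv2.boxPoints(cv2.minAreaRect(cs))+[290,180]; print(b/.7)
for z in(.005,.02):
    P=at("top",b,z); print(P.round(4),P.mean(0).round(4),np.linalg.norm(np.diff(P,axis=0),axis=1))
im=cv2.resize(cv2.imread("pics/scene0.png")[200:360,220:440],None,fx=3,fy=3,interpolation=cv2.INTER_CUBIC)
cv2.imwrite("pics/traycrop.png",im)
E
```

```text
[[411.82070596 404.66599601]
 [452.4413899  253.7891674 ]
 [607.109375   295.43054853]
 [566.48869106 446.30737305]]
[[ 0.4866 -0.0256  0.005 ]
 [ 0.6943 -0.0808  0.005 ]
 [ 0.6372 -0.295   0.005 ]
 [ 0.4341 -0.2286  0.005 ]] [ 0.5631 -0.1575  0.005 ] [0.21492954 0.2216143  0.21367415]
[[ 0.4863 -0.0253  0.02  ]
 [ 0.6898 -0.0794  0.02  ]
 [ 0.6339 -0.2892  0.02  ]
 [ 0.4349 -0.2242  0.02  ]] [ 0.5612 -0.1545  0.02  ] [0.21052145 0.21706912 0.20929182]
```

View pics/traycrop.png

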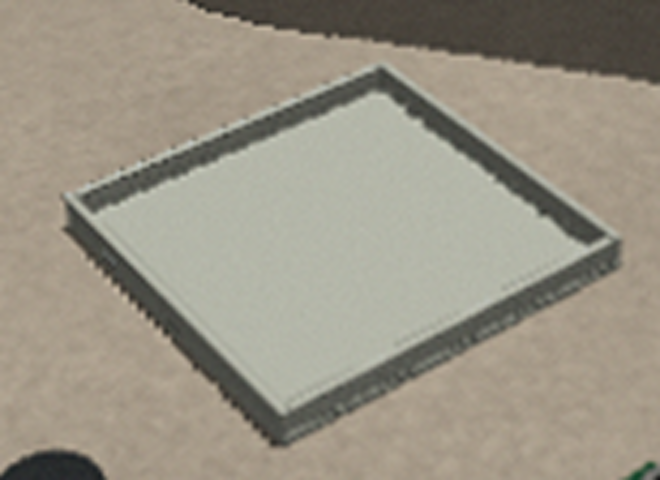

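The crop shows tray rim corners at (381,65), (620,238), (280,418) and (65,198).

```bash
python3 - <<'E'
from h import *
q=(np.array([(381,65),(620,238),(280,418),(65,198)])/3+[220,200])*.7
P=at("scene",q,.02)[:,:2]
C=np.array([(-1,-1),(-1,1),(1,1),(1,-1)])*.095
print(P.round(4),fit(C,P))
t=np.array([(455,268),(586,298),(561,432),(423,401)])*.7
print(fit(np.array([(1,1),(1,-1),(-1,-1),(-1,1)])*.095,at("top",t,.02)[:,:2]))
E
```

```text
[[ 0.4558 -0.2176]
 [ 0.4975 -0.0362]
 [ 0.6804 -0.0796]
 [ 0.6358 -0.2616]] (np.float64(-0.23478961145756458), array([ 0.56737184, -0.14875813]), array([[ 0.00296964,  0.0014839 ],
       [ 0.00039526, -0.00195979],
       [-0.00146426, -0.00113384],
       [-0.00190064,  0.00160973]]))
(np.float64(-0.22555658396613237), array([ 0.56091051, -0.15009158]), array([[-0.00502711, -0.0039956 ],
       [-0.00229617,  0.00393084],
       [ 0.00576127,  0.00356465],
       [ 0.00156201, -0.00349989]]))
```

```bash
python3 -m crank '[[-1.5,-5,0,0,0,0,1],[-3,-10,0,0,0,0,1],[-4.5,-15,0,0,0,0,1],[-6,-20,0,0,0,0,1],[-7.5,-25,0,0,0,0,1],[-8.6,-28.6,0,0,0,0,1],[-8.6,-28.6,-4,0,0,0,1],[-8.6,-28.6,-8,0,0,0,1],[-8.6,-28.6,-9.7,0,0,0,1],[-8.6,-28.6,-10.3,0,0,0,1],[-8.6,-28.6,-10.3,0,0,0,1]]'; python3 -m crank '[[0,0,-0.3,0,0,0,1],[0,0,-0.3,0,0,0,1],[0,0,-0.3,0,0,0,1]]'
```

```text
time: 14.3
tcp_pos: [0.5524, -0.2001, 0.0321]
orientation: [0.0, 0.776, 0.631, 0.0]
wrist_force: [-0.1, -0.9, -1.5]
width: 0.0333
gripper_force: 30.0
time: 14.68
tcp_pos: [0.5522, -0.2002, 0.0291]
orientation: [0.0, 0.776, 0.631, 0.0]
wrist_force: [0.7, -0.0, -1.5]
width: 0.0331
gripper_force: 30.0
```

```bash
python3 -m crank '[[0,0,-0.1,0,0,0,1],[0,0,-0.15,0,0,0,1],[0,0,-0.15,0,0,0,1]]';  python3 -m crank '[[0,0,0,0,0,0,-0.2],[0,0,0,0,0,0,-0.2],[0,0,0,0,0,0,-0.2],[0,0,3,0,0,0,-0.2],[0,0,7,0,0,0,-0.2],[0,0,10.3,0,0,0,-0.2],[1,6,12,0,0,0,-0.2],[2,12,12,0,0,0,-0.2],[3,18,12,0,0,0,-0.2],[4,24,12,0,0,0,-0.2],[5,28,14,0,0,0,-0.2],[5,28,14,0,0,0,-0.2]]'; python3 - <<'E'
from h import *
s=sensors.observe(); im=cams.get_image("wrist"); print(s["tcp_pos"],s["orientation"].tolist())
cv2.imwrite("pics/w4.png",cv2.resize(im[:,:,::-1],(800,600),interpolation=cv2.INTER_CUBIC))
for c in [(.672,.265,.05),(.648,.1413,.05)]: print((proj("wrist",c,s)/.7).round())
E
```

```text
time: 15.05
tcp_pos: [0.5522, -0.2002, 0.0281]
orientation: [0.0, 0.776, 0.631, 0.0]
wrist_force: [-2.4, 1.5, 10.2]
width: 0.0332
gripper_force: 30.0
time: 16.55
tcp_pos: [0.6028, 0.0825, 0.1682]
orientation: [0.001, 0.775, 0.632, 0.001]
wrist_force: [-0.0, -0.2, -0.1]
width: 0.0574
gripper_force: 0.0
[0.60278943 0.08249844 0.16815548] [0.0006521671081725776, 0.7746113052046939, 0.6324364754059795, 0.0010025483557078777]
[[459. -50.]]
[[455. 182.]]
```

View pics/w4.png

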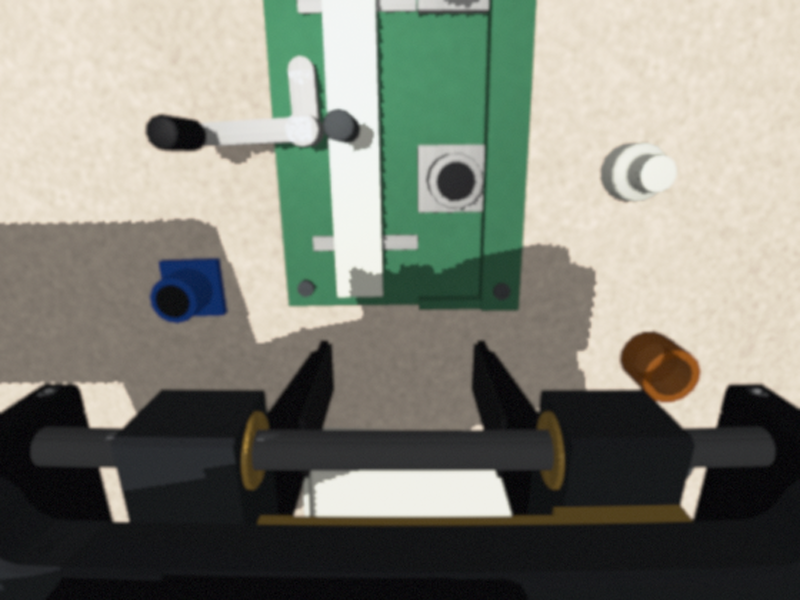

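Housing 2 is at (456,181), as predicted, with housing 1's flange at the top edge and the clamp slot of housing 3 empty. Picking housing 2.

```bash
python3 -m crank '[[3,4,-3,0,0,0,-0.2],[4.5,5.9,-6,0,0,0,-0.2],[4.5,5.9,-10,0,0,0,-0.2],[4.5,5.9,-12,0,0,0,-0.2],[4.5,5.9,-13.3,0,0,0,-0.2],[4.5,5.9,-13.3,0,0,0,-0.2],[4.5,5.9,-13.3,0,0,0,-0.2],[4.5,5.9,-13.3,0,0,0,1],[4.5,5.9,-13.3,0,0,0,1],[4.5,5.9,-13.3,0,0,0,1],[4.5,5.9,-13.3,0,0,0,1]]' 30; python3 -m crank '[[0,0,1,0,0,0,1],[0,0,4,0,0,0,1],[0,0,7,0,0,0,1],[0,0,10,0,0,0,1],[0,0,10,0,0,0,1]]'
```

```text
time: 17.98
tcp_pos: [0.6472, 0.1389, 0.0345]
orientation: [0.0, 0.776, 0.631, 0.0]
wrist_force: [-0.9, -0.4, 3.7]
width: 0.0332
gripper_force: 30.0
time: 18.6
tcp_pos: [0.6479, 0.139, 0.1367]
orientation: [0.001, 0.776, 0.631, 0.002]
wrist_force: [0.2, 0.3, -1.3]
width: 0.0336
gripper_force: 30.0
```

```bash
python3 -m crank '[[-1.5,-5,0,0,0,0,1],[-3,-10,0,0,0,0,1],[-4.5,-15,0,0,0,0,1],[-6,-20,0,0,0,0,1],[-7.5,-25,0,0,0,0,1],[-8.3,-28.8,0,0,0,0,1],[-8.3,-28.8,-4,0,0,0,1],[-8.3,-28.8,-8,0,0,0,1],[-8.3,-28.8,-9.8,0,0,0,1],[-8.3,-28.8,-10.6,0,0,0,1],[-8.3,-28.8,-10.6,0,0,0,1]]'; python3 -m crank '[[0,0,-0.15,0,0,0,1],[0,0,-0.25,0,0,0,1],[0,0,-0.25,0,0,0,1]]'
```

```text
time: 19.98
tcp_pos: [0.5644, -0.149, 0.0284]
orientation: [0.0, 0.776, 0.631, 0.0]
wrist_force: [-0.1, -0.3, -1.2]
width: 0.0335
gripper_force: 30.0
time: 20.35
tcp_pos: [0.5646, -0.1492, 0.0269]
orientation: [0.001, 0.776, 0.631, 0.0]
wrist_force: [-1.3, 1.0, 8.6]
width: 0.0333
gripper_force: 30.0
```

```bash
python3 -m crank '[[0,0,0,0,0,0,-0.2],[0,0,0,0,0,0,-0.2],[0,0,0,0,0,0,-0.2],[0,0,3,0,0,0,-0.2],[0,0,7,0,0,0,-0.2],[0,0,11,0,0,0,-0.2],[1.5,6,14,0,0,0,-0.2],[3,12,15,0,0,0,-0.2],[4.5,18,16,0,0,0,-0.2],[6,24,17,0,0,0,-0.2],[7.5,30,17,0,0,0,-0.2],[7.5,32,17,0,0,0,-0.2]]'; python3 -m crank '[[0,0,0,0,0,0,-0.2],[0,0,0,0,0,0,-0.2]]';python3 - <<'E'
from h import *
s=sensors.observe(); im=cams.get_image("wrist"); print(s["tcp_pos"],s["orientation"].tolist())
for n,i in(("w",im),("t",cams.get_image("top")),):
    cv2.imwrite(f"pics/{n}5.png",i[:,:,::-1])
a=cv2.hconcat([cv2.imread("pics/w5.png")[:280,160:440],cv2.imread("pics/t5.png")[140:420,140:420]])
cv2.imwrite("pics/both5.png",cv2.resize(a,None,fx=1.42,fy=1.42,interpolation=cv2.INTER_CUBIC))
print(((proj("wrist",(.672,.265,.05),s)-[160,0])*1.42).round())
E
```

```text
time: 21.85
tcp_pos: [0.6393, 0.1741, 0.1954]
orientation: [0.0, 0.775, 0.632, 0.0]
wrist_force: [-0.2, 0.0, 0.2]
width: 0.0573
gripper_force: 0.0
time: 22.1
tcp_pos: [0.6389, 0.1701, 0.1955]
orientation: [0.0, 0.776, 0.631, -0.0]
wrist_force: [0.2, -0.4, -0.5]
width: 0.0569
gripper_force: 0.0
[0.63894609 0.17013571 0.19548451] [1.8062325247740203e-05, 0.7758192207359229, 0.6309552182540311, -0.00022128819605007945]
[[193. 127.]]
```

View pics/both5.png

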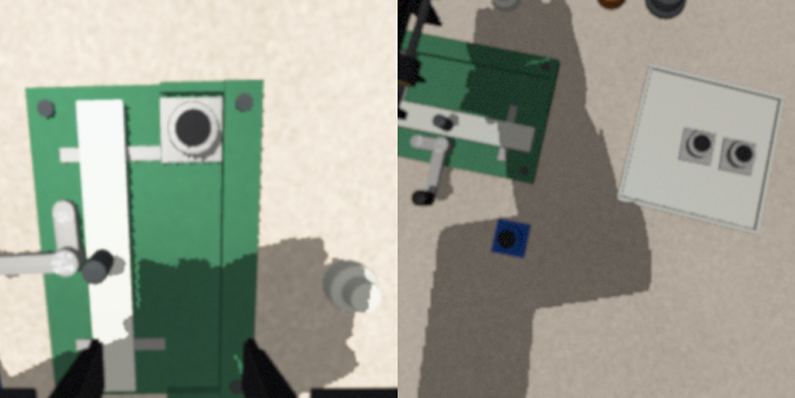

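Left panel: housing 1 sits at (193,128), as predicted. Right panel: two housings stand upright in the tray at (700,145) and (740,153). Picking housing 1.

```bash
python3 -m crank '[[2,5,-3,0,0,0,-0.2],[3.3,9.5,-6,0,0,0,-0.2],[3.3,9.5,-11,0,0,0,-0.2],[3.3,9.5,-14.5,0,0,0,-0.2],[3.3,9.5,-16.1,0,0,0,-0.2],[3.3,9.5,-16.1,0,0,0,-0.2],[3.3,9.5,-16.1,0,0,0,-0.2],[3.3,9.5,-16.1,0,0,0,1],[3.3,9.5,-16.1,0,0,0,1],[3.3,9.5,-16.1,0,0,0,1],[3.3,9.5,-16.1,0,0,0,1]]' 30; python3 -m crank '[[0,0,1,0,0,0,1],[0,0,4,0,0,0,1],[0,0,7,0,0,0,1],[0,0,10,0,0,0,1],[0,0,10,0,0,0,1]]'
```

```text
time: 23.58
tcp_pos: [0.6722, 0.2659, 0.0351]
orientation: [0.0, 0.776, 0.631, 0.0]
wrist_force: [-0.4, 0.0, 3.1]
width: 0.0334
gripper_force: 30.0
time: 24.2
tcp_pos: [0.673, 0.2662, 0.1374]
orientation: [0.001, 0.776, 0.631, 0.002]
wrist_force: [0.2, -0.0, -1.1]
width: 0.0336
gripper_force: 30.0
```

```bash
python3 -m crank '[[-1.5,-5,0,0,0,0,1],[-3,-10,0,0,0,0,1],[-4.5,-15.5,0,0,0,0,1],[-6,-21,0,0,0,0,1],[-7.5,-26.5,0,0,0,0,1],[-8.5,-32,0,0,0,0,1],[-9.5,-36.3,0,0,0,0,1],[-9.5,-36.3,-4,0,0,0,1],[-9.5,-36.3,-8,0,0,0,1],[-9.5,-36.3,-9.8,0,0,0,1],[-9.5,-36.3,-10.6,0,0,0,1],[-9.5,-36.3,-10.6,0,0,0,1]]'; python3 -m crank '[[0,0,-0.15,0,0,0,1],[0,0,-0.25,0,0,0,1],[0,0,-0.25,0,0,0,1]]'
```

```text
time: 25.7
tcp_pos: [0.5773, -0.097, 0.0289]
orientation: [0.0, 0.776, 0.631, 0.0]
wrist_force: [0.8, 0.4, -0.9]
width: 0.0333
gripper_force: 30.0
time: 26.08
tcp_pos: [0.5776, -0.0972, 0.0275]
orientation: [0.001, 0.776, 0.631, 0.001]
wrist_force: [-0.8, 0.6, 8.8]
width: 0.033
gripper_force: 30.0
```

```bash
python3 -m crank '[[0,0,0,0,0,0,-0.2],[0,0,0,0,0,0,-0.2],[0,0,0,0,0,0,-0.2],[0,0,3,0,0,0,-0.2],[0,0,7,0,0,0,-0.2],[0,0,11,0,0,0,-0.2],[0.3,6,13,0,0,0,0.2],[0.5,12,13,0,0,0,0.2],[0.7,18,13,0,0,0,0.2],[0.9,24,13,0,0,0,0.2],[1,28.5,13,0,0,0,0.2],[1,28.5,13,0,0,0,0.2]]'; python3 -m crank '[[0,0,0,0,0,0,0.2],[0,0,0,0,0,0,0.2]]';python3 - <<'E'
from h import *
crop("top",270,150,170,170,3,"t6.png")
E
```

```text
time: 27.58
tcp_pos: [0.5866, 0.1907, 0.1559]
orientation: [-0.0, 0.775, 0.632, 0.0]
wrist_force: [0.0, -1.0, -0.1]
width: 0.0378
gripper_force: 0.0
time: 27.82
tcp_pos: [0.5872, 0.1867, 0.1562]
orientation: [0.0, 0.776, 0.63, -0.0]
wrist_force: [-0.0, 0.2, 0.0]
width: 0.0381
gripper_force: 0.0
```

View pics/t6.png

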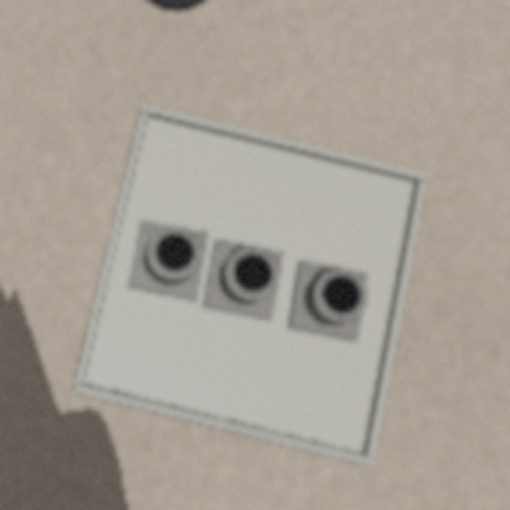

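All three housings stand upright in the tray at (168,261), (242,279) and (328,299). Each is at most 58 mm from the tray centre. Next I close the jaw.

```bash
python3 -m crank '[[0,0,-5,0,0,0,0.2],[0,0.1,-9,0,0,0,0.2],[0,0.1,-11.2,0,0,0,0.2],[0,0.1,-11.2,0,0,0,0.2],[0,0.1,-11.2,0,0,0,1],[0,0.1,-11.2,0,0,0,1],[0,0.1,-11.2,0,0,0,1],[0,0.1,-11.2,0,0,0,1]]' 20; python3 -m crank '[[0.4,-0.1,0,0,0,0,1],[0.8,-0.15,0,0,0,0,1],[1.2,-0.23,0,0,0,0,1],[1.6,-0.3,0,0,0,0,1],[2,-0.38,0,0,0,0,1],[2.4,-0.46,0,0,0,0,1],[2.8,-0.54,0,0,0,0,1],[3.15,-0.6,0,0,0,0,1],[3.15,-0.6,0,0,0,0,1],[3.15,-0.6,0,0,0,0,1]]'
```

```text
time: 28.88
tcp_pos: [0.5881, 0.1888, 0.0453]
orientation: [0.001, 0.776, 0.631, 0.001]
wrist_force: [3.6, -2.5, 5.6]
width: 0.0178
gripper_force: 20.0
time: 30.12
tcp_pos: [0.6177, 0.1831, 0.0452]
orientation: [-0.0, 0.776, 0.631, -0.001]
wrist_force: [-5.7, 0.3, 11.8]
width: 0.0177
gripper_force: 20.0
```

```bash
python3 -m crank '[[0,0,0,0,0,0,0],[0,0,0,0,0,0,0],[0,0,3,0,0,0,0],[0,0,6,0,0,0,0.1],[-4,0.8,6.5,0,0,0,0.1],[-8,1.6,6.5,0,0,0,0.1],[-12.5,2.5,6.5,0,0,0,0.1],[-12.5,2.5,6.5,0,0,0,0.1],[-12.5,2.5,6.5,0,0,0,0.1]]'
```

```text
time: 31.25
tcp_pos: [0.4942, 0.208, 0.1094]
orientation: [0.0, 0.776, 0.631, 0.0]
wrist_force: [-0.2, -0.4, -0.3]
width: 0.0426
gripper_force: 0.0
```

```bash
python3 -m crank '[[0,0,-3,0,0,0,0.1],[-0.1,0,-5,0,0,0,0.1],[-0.1,0,-6.4,0,0,0,0.1],[-0.1,0,-6.4,0,0,0,0.1],[-0.1,0,-6.4,0,0,0,1],[-0.1,0,-6.4,0,0,0,1],[-0.1,0,-6.4,0,0,0,1],[-0.1,0,-6.4,0,0,0,1]]' 15; python3 -m crank '[[0.2,0.6,0,0,0,0,1],[0.4,1.2,0,0,0,0,1],[1,2.4,0,0,0,0,1],[1.9,3.5,0,0,0,0,1],[3,4.4,0,0,0,0,1],[4.25,5,0,0,0,0,1],[5.6,5.4,0,0,0,0,1],[6.4,5.5,0,0,0,0,1],[7,5.5,0,0,0,0,1],[7.7,5.5,0,0,0,0,1],[7.7,5.5,0,0,0,0,1],[7.7,5.5,0,0,0,0,1]]'
```

```text
time: 32.25
tcp_pos: [0.4931, 0.2079, 0.0457]
orientation: [0.0, 0.776, 0.631, 0.001]
wrist_force: [1.9, -1.3, 3.9]
width: 0.0195
gripper_force: 15.0
time: 33.75
tcp_pos: [0.5672, 0.2718, 0.0462]
orientation: [-0.005, 0.777, 0.629, 0.003]
wrist_force: [-17.6, 62.3, 6.0]
width: 0.0448
gripper_force: 27.7
```

The width of 45 mm and the 62 N force say the grip slackened. I'm looking before moving.

```bash
python3 - <<'E'
from h import *
for n in("scene","top","wrist"): cv2.imwrite(f"pics/{n}7.png",cams.get_image(n)[:,:,::-1])
a=cv2.resize(cv2.imread("pics/scene7.png")[190:400,260:500],(480,420),interpolation=cv2.INTER_CUBIC)
b=cv2.resize(cv2.imread("pics/top7.png")[140:280,90:270],(320,249),interpolation=cv2.INTER_CUBIC)
b=cv2.copyMakeBorder(b,0,171,0,0,0)
cv2.imwrite("pics/both7.png",cv2.hconcat([a,b]))
s=sensors.observe();print(s["joints"].round(3),s["wrist_force"],s["width"],s["gripper_force"])
E
```

```text
[0.338 0.694 1.696 0.017 0.748 0.535] [-15.71079065  64.87909362   4.6755279 ] 0.04282598979627408 28.3010770753026
```

View pics/both7.png

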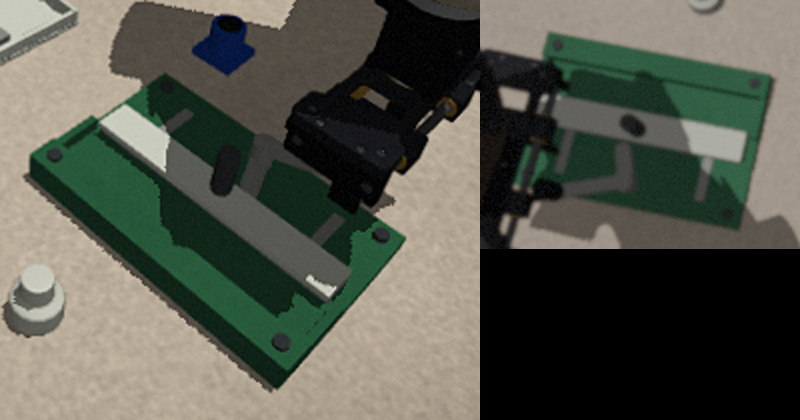

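The grip slackened. The jaw stays closed, but the lever is about 0.25 rad short, and the knob (top view (548,188)) is wedged at the finger edge. I'll relieve the load, open and back out in +y.

```bash
python3 -m crank '[[-0.1,0.5,0,0,0,0,1],[-0.2,0.9,0,0,0,0,1],[-0.2,1,0,0,0,0,0.2],[-0.2,1,0,0,0,0,-0.4],[-0.2,1,0,0,0,0,-0.6],[-0.2,1,0,0,0,0,-0.6]]'; python3 -m crank '[[0,0,3,0,0,0,-0.6],[0,0,6,0,0,0,-0.6],[0,-6,15,0,0,0,-0.6],[0,-10,15,0,0,0,-0.6],[0,-10,15,0,0,0,-0.6],[0,-10,15,0,0,0,-0.6]]'; python3 - <<'E'
from h import *
s=sensors.observe(); im=cams.get_image("wrist"); print(s["tcp_pos"],s["orientation"].tolist())
cv2.imwrite("pics/w8.png",cv2.resize(im[:300,100:500,::-1],(800,600),interpolation=cv2.INTER_CUBIC))
for c in [(.5616,.1936,.0385),(.5711,.2629,.0765)]: print(((proj("wrist",c,s)-[100,0])*2).round())
E
```

```text
time: 34.65
tcp_pos: [0.5676, 0.2725, 0.045]
orientation: [0.0, 0.776, 0.631, -0.0]
wrist_force: [-0.5, 0.9, 0.4]
width: 0.0544
gripper_force: 0.0
time: 35.4
tcp_pos: [0.5677, 0.1722, 0.1953]
orientation: [0.0, 0.776, 0.63, 0.0]
wrist_force: [-0.8, 0.3, -0.4]
width: 0.0762
gripper_force: 0.0
[0.56768973 0.17224536 0.19528979] [8.546411067761092e-05, 0.7762940711905724, 0.6303708836797162, 0.00023819971941483576]
[[344. 342.]]
[[329. 201.]]
```

View pics/w8.png

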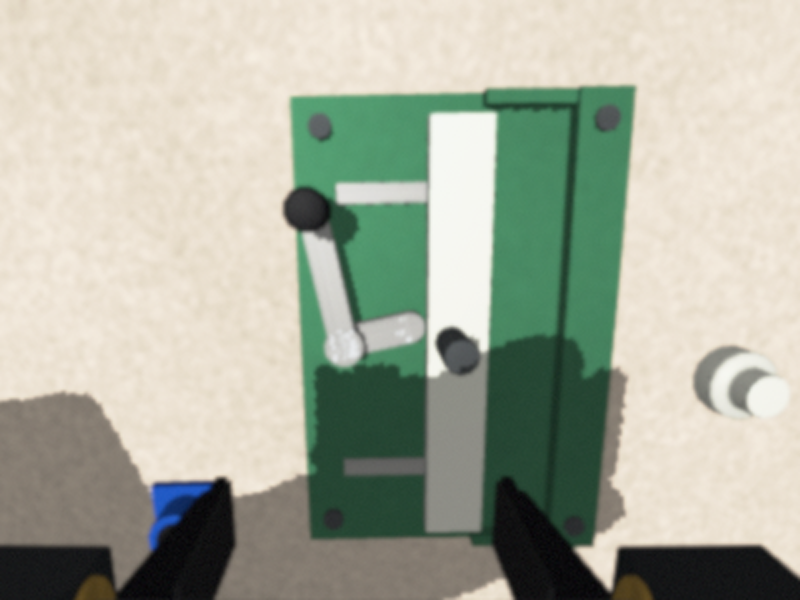

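The knob is free at (305,209), the pivot is at (344,345), and the jaw is closed.

```bash
python3 - <<'E'
from h import *
s=sensors.observe()
W=at("wrist",np.array([(305,209),(344,345)])/2+[100,0],[.0765,.0385],s); d=W[0]-W[1]
print(W.round(4),np.hypot(*d[:2]),np.arctan2(d[1],d[0]),(W[0]-s["tcp_pos"])*100)
E
```

```text
[[0.5598 0.2623 0.0765]
 [0.561  0.1929 0.0385]] 0.06941638396542046 1.588186090663247 [ -0.76641626   8.92907959 -11.80840544]
```

```bash
python3 -m crank '[[-0.8,6,-3,0,0,0,-0.2],[-0.8,9,-6,0,0,0,0],[-0.8,9,-11,0,0,0,0],[-0.8,9,-13.5,0,0,0,0],[-0.8,9,-15,0,0,0,0],[-0.8,9,-15,0,0,0,0],[-0.8,9,-15,0,0,0,1],[-0.8,9,-15,0,0,0,1],[-0.8,9,-15,0,0,0,1],[-0.8,9,-15,0,0,0,1]]' 25; python3 -m crank '[[0.35,0,0,0,0,0,1],[0.7,0,0,0,0,0,1],[1,-0.05,0,0,0,0,1],[1.25,-0.1,0,0,0,0,1],[1.5,-0.15,0,0,0,0,1],[1.5,-0.15,0,0,0,0,1]]'
```

```text
time: 36.7
tcp_pos: [0.5599, 0.2628, 0.0458]
orientation: [0.0, 0.776, 0.631, 0.001]
wrist_force: [-0.5, -0.5, 4.0]
width: 0.0195
gripper_force: 25.0
time: 37.45
tcp_pos: [0.5747, 0.2627, 0.0457]
orientation: [-0.0, 0.776, 0.631, 0.001]
wrist_force: [-1.3, 8.0, 4.9]
width: 0.0194
gripper_force: 25.0
```

```bash
python3 -m crank '[[0.2,-0.1,0,0,0,0,1],[0.4,-0.2,0,0,0,0,1],[0.4,-0.2,0,0,0,0,1]]'
```

```text
time: 37.83
tcp_pos: [0.5752, 0.2625, 0.0456]
orientation: [-0.003, 0.776, 0.631, -0.001]
wrist_force: [-20.1, 21.4, 11.9]
width: 0.0196
gripper_force: 25.0
```

The lever is at its hard stop. Release and retreat.

```bash
python3 -m crank '[[-0.3,0.2,0,0,0,0,1],[-0.3,0.2,0,0,0,0,0.2],[-0.3,0.2,0,0,0,0,0],[-0.3,0.2,0,0,0,0,0],[-0.3,0.2,4,0,0,0,0],[-0.3,0.2,9,0,0,0,0],[-0.3,-4,15,0,0,0,0],[-0.3,-9,15,0,0,0,0],[-0.3,-9,15,0,0,0,0],[-0.3,-9,15,0,0,0,0]]'; python3 - <<'E'
from h import *
s=sensors.observe(); w=cams.get_image("wrist");t=cams.get_image("top"); print(s["tcp_pos"],s["orientation"].tolist())
a=cv2.hconcat([cv2.resize(w[:210,100:380],None,fx=1.43,fy=1.43),cv2.resize(t[160:370,250:530],None,fx=1.43,fy=1.43)])
cv2.imwrite("pics/fin.png",a[:,:,::-1])
E
```

```text
time: 39.08
tcp_pos: [0.5756, 0.1692, 0.195]
orientation: [-0.0, 0.776, 0.631, -0.0]
wrist_force: [0.5, -0.0, -1.3]
width: 0.0471
gripper_force: 0.0
[0.5756195  0.16923359 0.19498053] [-8.135555412260011e-05, 0.7760576379673532, 0.6306619811978437, -3.748889598312122e-05]
```

View pics/fin.png

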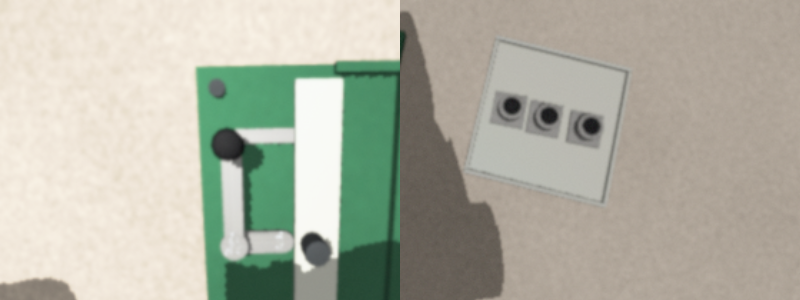

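The lever is locked (knob (228,144), pivot (234,245)), with its nose touching the closed jaw. All three housings stand upright in the tray at (508,108), (545,118) and (586,128).

```bash
python3 -c "
from bench import bot;print(bot.job_done())"
```

```text
the job is handed in; nothing more can be done
None
```

I've handed the job in: all three housings stand upright in the tray, the jaw is closed and the lever is locked at its stop; the grip slackened once on the lever and I re-gripped, and I have not seen the judge's verdict.

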